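# Knock the clutch pin home and hold the gear cover over its screw holes

## Robot

A 6-joint arm with a two-finger parallel gripper is mounted at the origin on the work surface. World frame = base frame: x ahead of the robot, y to its left, z up, the work surface at z = 0. Lengths are in m, angles in degrees, forces in N, time in s.
With the tool pointing down it reaches from about 0.35 to 0.875 m from the base axis. Payload 4.2 kg.
Tool frame: the origin (TCP) lies at the very end of the fingers, on their centre line; the grasp point (between the pads) lies 19 mm behind it; z points along the fingers, y is the line along which they close (so a half turn about z gives the same grasp; the last joint's range is limited). The gripper opens to 87 mm and grips with 3 to 60 N. Pads are 19 mm wide; open, the fingers measure 117 mm over their backs; the gripper's body (75 mm by 190 mm) begins 51 mm behind the grasp point.
Start: joints at [-57.834, 22.042, 0.453, 0, -68.411, -14.817], TCP at [0.186, -0.597, 0.223] pointing down, gripper open.
Joint ranges: [-179.83, 179.83], [-69.29, 118.12], [-61.27, 80.66], [-181.25, 117.63], [-171.15, -9.14], [-177.46, 177.46]. Speed limits (degrees/s): [159.86, 159.86, 180, 180, 180, 180].

## Interface

Orientations are given as a 3x3 rotation matrix whose columns are the frame's x, y, z axes.
In Python, from station import sense, cams, r gives the robot as it stands. The module is installed in compiled form; this text tells all that it offers.
- The arm moves only by the tool step_arm, never from a script. Its argument "targets" is text: rows parted by semicolons, each of 4 numbers parted by spaces: the shift along the tool's x, y, z in cm, then the turn about the tool's z in degrees. In form: x y z turn; .... A call has 1 to 12 rows; each row shifts and turns the commanded pose from where the row before left it, along the tool's axes as they then stand; what a row does not reach is not made up. A row lasts 1/12 s, in which the tool goes at most 41.7 mm and 7.16 degrees, less where a joint would pass 70% of its speed; a pose out of reach is approached as far as the arm can. A call with a gripper value outside its range is refused whole. "claw" is the finger opening in cm, from 0 to 8.7, set as the call begins (left out, the last holds). The fingers move at their own pace and stop on an object; the grip force is fixed at half the most. Time passes only in rows, so rows that do not move let the fingers close. It gives the time, the measured TCP pose, the force, the opening and the grip force at its end, in the units of the state.
- sense(): the state, without advancing time (a new reading comes with each control period).
- cams.capture(name): name is "side" or "top" or "wrist"; returns a dict with "frame" (420x560x3 uint8, blue, green, red), "vertical_fov" (degrees; the focal length in pixels is half the picture's height over the tangent of half this angle, whatever the lens; pixels are square), "cx", "cy" (the principal point, pixels), "dist_coeffs" ([k1, k2, p1, p2, k3] as OpenCV has them; the pictures are not rectified), "eye" and "rotation" of the camera in the world; the wrist camera has in their place "tool_from_camera" (4x4, takes a point from camera to tool coordinates, whose origin is the TCP and whose axes are the flange's). Camera axes: x right, y down, z forward; pixel columns grow to the right and rows downward; lengths in m; the calibration is good to about 2 mm. A picture is of the moment at which its call begins: read the wrist's pose just before it. There is no depth.
- r.finish_job(): hands the job in; it is judged then, once.
The state is a dict: "time_s": time; "joints": joint angles; "joint_velocities": joint speeds; "effort": joint torques, N m; "tcp_pos": TCP position; "ee_rot": TCP orientation; "wrist_force": force on the tool from outside, world axes, zero at the start; "moment": the same for the moment, N m; "gripper_width": opening from 0.0 (shut) to 1.0 (fully open); "gripper_force": force on a finger pad.
Only numpy, scipy, OpenCV 4.12 (cv2) and the standard library are available. Lean on these libraries where they do the work, as an engineer would, in place of code of your own. Each camera call takes 0.05 s, during which the arm holds its last target. There are 200 camera calls.

## Task

The doser's gear housing is open: first knock its red pin fully down with a brisk blow or two of the mallet, lift the mallet off, and stand it back upright on the table. Then take the steel cover plate by its blue handle and hold it level over the housing, hovering about a finger's breadth (15 mm) above the rim, its four holes lined up with the four threaded holes, so that I can start the screws. Finish while still holding it there: do not let the cover touch the housing or let go of it, and leave the jar, the screw tub and the beaker alone.

Things in the scene. Friction and masses are not known exactly. Their poses are not given: they have to be found in the camera images.
- housing: Fixed grey gear housing, aluminium top rim, 134 (x) x 104 (y) mm, rim 70 mm above the table. Origin: centre of its underside, z up. A 76 x 48 mm opening in the rim shows brass gears and the red pin; four 6 mm threaded holes at x = +-52, y = +-38 mm. Feet 8 mm high reach x = +-87 mm; a dark motor, 52 mm thick, sticks out at +x to 122 mm, its top 62 mm up.
- thread_a (a point): Mouth of one threaded hole, in the rim plane, at (+52, +38, 70) mm of the housing.
- thread_c (a point): Mouth of the threaded hole diagonally opposite, at (-52, -38, 70) mm of the housing.
- pin (a joint): Travel of the red pin in m: 0 fully up, 0.018 fully down. It starts between 0 and 0.004. It takes about 5 to 7 N and a real blow, the mallet moving at some 100 mm/s (a creeping push does not count). Detent friction beats its light spring: it stays where it is driven.
- pin_top (a point): Centre of the pin's flat red top, 20 mm in diameter, on the housing's vertical middle axis: 20 mm above the rim when fully up, 2 mm above it when fully down.
- cover: Loose steel plate, 130 (x) x 100 (y) x 5 mm, about 0.3 kg, lying flat. Origin: centre of its underside, z up. Four 9 mm holes at x = +-52, y = +-38 mm; it fits as well turned by half a turn. Blue bridge handle on top: bar along x, 70 mm long, 16 wide (y), 14 tall, its centre 42 mm above the underside, on two posts at x = +-28 mm.
- hole_a (a point): Centre of one hole of the cover, on its underside, at (+52, +38, 0) mm of the cover.
- hole_c (a point): Centre of the diagonally opposite hole, at (-52, -38, 0) mm of the cover.
- mallet: Loose mallet, about 0.4 kg, standing on one black face of its head. Origin: centre of that lower face, z up along the head. Head 50 x 50 mm, 84 mm tall, white with black faces below and above. Black handle, level, leaves the head along -x at mid height (42 mm above the lower face): 20 mm wide (y), 26 mm tall, from x = -25 to -155 mm.
- mallet_grip (a point): Good place to hold the handle: on its centre line 55 mm from the head's axis, at (-55, 0, 42) mm of the mallet.
- jar: Bystander: amber glass jar with a steel cap, 64 mm in diameter, 70 mm high; origin at the centre of its underside.
- screw_tub: Bystander: low green open tub with screws, 100 x 80 x 35 mm; origin at the centre of its underside.
- beaker: Bystander: white plastic cup, 72 mm in diameter, 85 mm high; origin at the centre of its underside.
Not all that is in view belongs to the job. What is shaped like the mallet but orange is not meant. What is shaped like the cover but purple is not meant.

How it is judged:
By the outcome, as a careful person would: the job done as asked, in the order asked, and still so for the second after the job is handed in, while the arm keeps its last pose, push and grip.
It also fails if it takes over 64 s, if anything falls off the work surface, if the arm or the gripper's body presses on something with over 40 N, if the wrist force passes 120 N, or if a joint passes its speed limit or range.

## Working session

There is one attempt and no reset: what is moved stays moved. The work goes in short steps, Python scripts to look and compute and a tool call to move; the robot and the scene stay as the last step left them, time stands still between calls to the robot, and variables do not carry over. Pictures are saved under pics/ and viewed, at most 10 in all, crops included, and the job is handed in when it is done.

Besides the shell and the picture viewer there is one more tool, called in YAML: its name, and indented under it one key for each argument. step_arm: Moves the arm, as the interface text tells. Its arguments: {"type":"object","properties":{"targets":{"type":"string"},"claw":{"type":"number"}},"required":["targets"]}

```bash
mkdir -p pics; python3 - <<'E'
from station import sense,cams,r
import cv2,pickle
s=sense();print({k:s[k] for k in("time_s","tcp_pos","ee_rot","gripper_width","wrist_force")})
for n in("top","side"):
    c=cams.capture(n);pickle.dump(c,open(n+".pkl","wb"));cv2.imwrite(f"pics/{n}0.png",c["frame"]);print({k:v for k,v in c.items() if k!="frame"})
E
```

```text
{'time_s': 0.0, 'tcp_pos': array([ 0.18620066, -0.59598342,  0.22145474]), 'ee_rot': array([[-9.54563099e-01, -2.98007985e-01, -7.29365640e-04],
       [-2.98008867e-01,  9.54560843e-01,  2.07665607e-03],
       [ 7.73637907e-05,  2.19965668e-03, -9.99997578e-01]]), 'gripper_width': 0.995401672077734, 'wrist_force': array([0.10534285, 0.72153537, 0.27449017])}
{'vertical_fov': 43.30868625727162, 'cx': 276.3823360855281, 'cy': 211.86224987891114, 'dist_coeffs': array([0.05269559, 0.        , 0.        , 0.        , 0.        ]), 'eye': array([ 0.24740416, -0.02743546,  1.46087414]), 'rotation': array([[ 0.0166664 , -0.98605214,  0.16560013],
       [-0.99981547, -0.01485301,  0.01218284],
       [-0.00955325, -0.16577262, -0.98611773]])}
{'vertical_fov': 51.41457162280374, 'cx': 281.2203635184346, 'cy': 204.88217841168154, 'dist_coeffs': array([-0.0189979,  0.       ,  0.       ,  0.       ,  0.       ]), 'eye': array([-0.02870753,  0.80631543,  0.90783295]), 'rotation': array([[-0.85110569, -0.3539439 ,  0.38774065],
       [-0.52490393,  0.55999602, -0.64099947],
       [ 0.00974463, -0.74908489, -0.66240235]])}
```

View pics/top0.png

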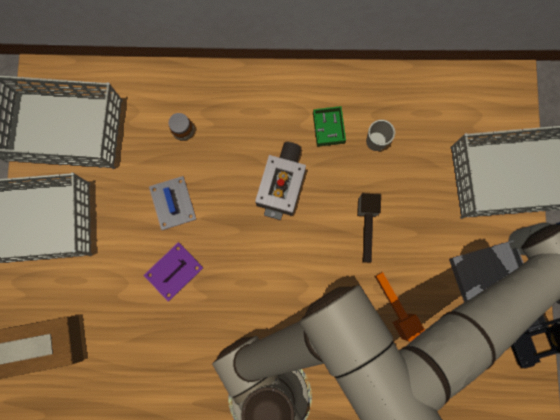

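View pics/side0.png

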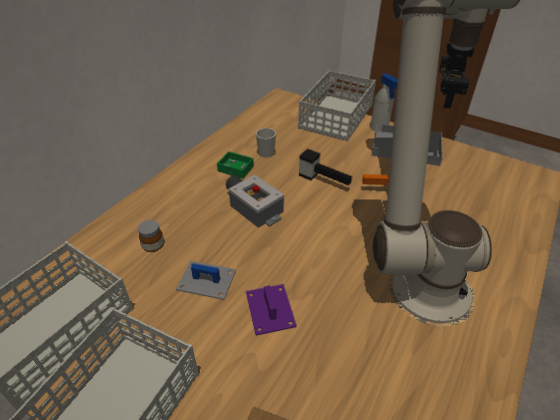

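The top view shows two mallet shapes: white/black at (370,205), and orange at (405,325). It also shows two cover shapes: grey with a blue handle at (172,203), and purple at (174,271). I choose the white/black mallet and the grey cover. The housing is at (281,185) with the red pin at about (282,182). I'll check the choice in one close crop.

```bash
cat > h.py <<'E'
import numpy as np,cv2,pickle
def K(c):
    f=c["frame"].shape[0]/2/np.tan(np.radians(c["vertical_fov"]/2))
    return np.array([[f,0,c["cx"]],[0,f,c["cy"]],[0,0,1.]])
def wristpose(c,s):
    T=np.eye(4);T[:3,:3]=s["ee_rot"];T[:3,3]=s["tcp_pos"];M=T@c["tool_from_camera"]
    c["eye"]=M[:3,3];c["rotation"]=M[:3,:3];return c
def ray(c,uv,z):
    p=cv2.undistortPoints(np.array(uv,float).reshape(-1,1,2),K(c),c["dist_coeffs"])[:,0]
    d=np.c_[p,np.ones(len(p))]@c["rotation"].T
    return c["eye"]+d*((z-c["eye"][2])/d[:,2])[:,None]
def proj(c,P):
    R=c["rotation"].T
    return cv2.projectPoints(np.array(P,float).reshape(-1,1,3),cv2.Rodrigues(R)[0],-R@c["eye"],K(c),c["dist_coeffs"])[0][:,0]
def pose(x,y,yaw,P):
    a=np.radians(yaw);P=np.array(P,float)/1000
    return np.c_[x+np.cos(a)*P[:,0]-np.sin(a)*P[:,1],y+np.sin(a)*P[:,0]+np.cos(a)*P[:,1],P[:,2]]
def fit(obs,P,x0):
    # obs: list of (cam, uv Nx2, idx)
    from scipy.optimize import least_squares
    P=np.array(P,float)
    f=lambda q:np.concatenate([(proj(c,pose(q[0],q[1],q[2]*100,P[i]))-uv).ravel() for c,uv,i in obs])
    s=least_squares(f,[x0[0],x0[1],x0[2]/100],x_scale=[.01,.01,.01]);q=s.x*[1,1,100]
    return q,np.abs(s.fun).max()
def snap(n):
    from station import sense,cams
    s=sense();c=cams.capture(n)
    if n=="wrist":c=wristpose(c,s)
    return c
E
python3 - <<'E'
import cv2,pickle
f=pickle.load(open("top.pkl","rb"))["frame"]
cv2.imwrite("pics/crop1.png",cv2.resize(f[100:270,140:400],None,fx=3,fy=3,interpolation=cv2.INTER_CUBIC))
E
```

```text
(no output)
```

View pics/crop1.png

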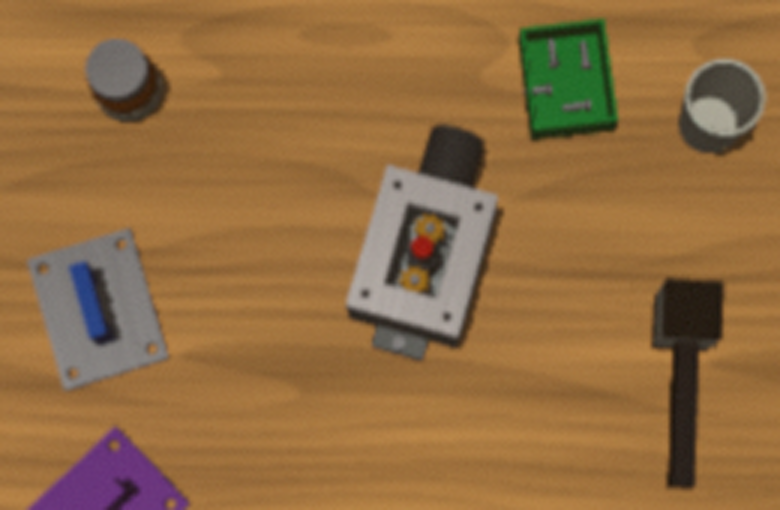

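```bash
python3 - <<'E'
from h import *
t=pickle.load(open("top.pkl","rb"))
o=lambda U:(np.array(U,float)+.5)/3-.5+[140,100]
H=[(52,38),(52,-38),(-52,38),(-52,-38)]
ar=np.arange(4)
print("housing",fit([(t,o([(397,184),(478,206),(365,293),(446,316)]),ar)],[(a,b,70) for a,b in H],(.55,0,-16)))
print("cover",fit([(t,o([(42,268),(123,243),(72,373),(152,349)]),ar)],[(a,b,5) for a,b in H],(.55,.3,17)))
print("mallet",fit([(t,o([(666,280),(722,282),(661,346),(716,348),(668,487),(694,487)]),np.arange(6))],[(25,25,84),(25,-25,84),(-25,25,84),(-25,-25,84),(-155,10,55),(-155,-10,55)],(.5,-.2,0)))
for n,p,z in(("jar",(117,67),.07),("tub",(566,76),.035),("beaker",(728,93),.085)):print(n,ray(t,o(p),z))
E
```

```text
housing (array([  0.56037751,  -0.01913791, -15.0525333 ]), np.float64(0.17310090864458516))
cover (array([ 0.51457505,  0.2829392 , 18.09510752]), np.float64(0.4367161951667242))
mallet (array([ 0.50424016, -0.25738053, -2.5468153 ]), np.float64(2.5473376479728245))
jar [[0.72665242 0.26170639 0.07      ]]
tub [[ 0.73590629 -0.15131534  0.035     ]]
beaker [[ 0.7044628  -0.29206332  0.085     ]]
```

step_arm:
  targets: "-2 1.4 0 0;-3 2.1 0 0;-3 2.1 0 0;-3 2.1 0 0;-3 2.1 0 0;-3 2.1 0 0;-3 2.1 0 0;-3 2.1 0 0;-3 2.1 0 0;-3 2.1 0 0;-3 2.1 0 0;-2 1.4 0 0"

```text
time_s: 1.1
tcp_pos: [0.4412, -0.2656, 0.2223]
ee_rot: [[-0.954, -0.3, 0.0], [-0.3, 0.954, 0.0], [-0.0, 0.0, -1.0]]
wrist_force: [0.1, -0.3, 0.5]
gripper_width: 1.0
gripper_force: 0.0
```

step_arm:
  targets: "-1 0.7 0 5;0 0 0 5;0 0 0 5;0 0 0 5;0 0 0 0;0 0 0 0;0 0 0 0"

```text
time_s: 1.68
tcp_pos: [0.4472, -0.2583, 0.2224]
ee_rot: [[-0.999, 0.045, -0.0], [0.045, 0.999, 0.0], [0.0, 0.0, -1.0]]
wrist_force: [0.8, 0.1, -0.1]
gripper_width: 0.999
gripper_force: 0.0
```

```bash
python3 - <<'E'
from h import *
c=snap("wrist");pickle.dump(c,open("w1.pkl","wb"));print(c["tool_from_camera"],proj(c,pose(.504,-.257,-2.5,[(0,0,84),(-155,0,42)])))
cv2.imwrite("pics/w1.png",c["frame"])
E
```

```text
[[-2.89094077e-04 -9.52094325e-01 -3.05804370e-01  8.71082453e-02]
 [ 9.99999664e-01 -4.05763242e-05 -8.19025220e-04  4.44904894e-04]
 [ 7.67380847e-04 -3.05804504e-01  9.52094017e-01 -1.63737766e-01]
 [ 0.00000000e+00  0.00000000e+00  0.00000000e+00  1.00000000e+00]] [[280.36226432 258.07594733]
 [280.27165199  76.33703536]]
```

View pics/w1.png

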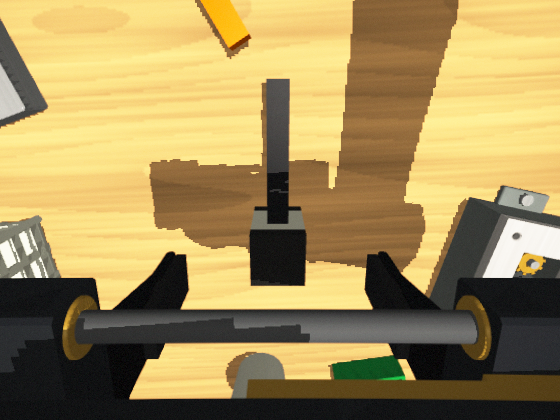

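The wrist view shows the black-and-white mallet: its top face runs about (251..305, 229..285) and its handle end is at (267..290, 79). The housing is at the right edge.

```bash
python3 - <<'E'
from h import *
w=pickle.load(open("w1.pkl","rb"))
# edges image: image up = world -x, image left = world? 
P=[(25,25,84),(25,-25,84),(-25,25,84),(-25,-25,84),(-155,10,55),(-155,-10,55)]
pr=proj(w,pose(.504,-.257,-2.5,P));print(pr)
q,e=fit([(w,np.array([(306,285),(250,285),(305,229),(251,229),(290,79),(267,79)],float),np.arange(6))],P,(.504,-.257,-2.5))
print(q,e,proj(w,pose(*q,P)))
print("grip",pose(*q,[(-55,0,42)]))
E
```

```text
[[307.50954013 282.8787756 ]
 [253.11364946 282.91725229]
 [308.87516364 232.11510127]
 [251.97421597 232.16773052]
 [292.2841428   75.77211485]
 [268.5586747   75.81054328]]
[ 0.50466625 -0.25914169 -2.66968699] 4.000541514639025 [[305.11169207 283.68699645]
 [250.75307511 283.58578266]
 [306.53373697 233.00054151]
 [249.67451567 232.89732742]
 [290.31415394  76.77734201]
 [266.60818509  76.73800299]]
grip [[ 0.44972595 -0.2565799   0.042     ]]
```

step_arm:
  targets: "-0.3 0.2 1.5 0;0 0 2.5 0;0 0 3 0;0 0 3 0;0 0 3 0;0 0 2.5 0;0 0 2 0;0 0 1.4 0;0 0 0.9 0;0 0 0 0;0 0 0 0"
  claw: 8.7

```text
time_s: 2.65
tcp_pos: [0.4507, -0.2567, 0.0247]
ee_rot: [[-0.999, 0.046, -0.0], [0.046, 0.999, -0.0], [0.0, -0.0, -1.0]]
wrist_force: [0.5, -0.5, 0.5]
gripper_width: 0.999
gripper_force: 0.0
```

step_arm:
  targets: "0 0 0 0;0 0 0 0;0 0 0 0;0 0 0 0;0 0 0 0;0 0 0 0;0 0 0 0;0 0 0 0;0 0 0 0;0 0 0 0"
  claw: 0

```text
time_s: 3.48
tcp_pos: [0.4505, -0.2565, 0.0245]
ee_rot: [[-0.999, 0.046, -0.0], [0.046, 0.999, 0.0], [0.0, 0.0, -1.0]]
wrist_force: [0.2, 0.1, -0.1]
gripper_width: 0.329
gripper_force: 0.0
```

step_arm:
  targets: "0 0 0 0;0 0 0 0;0 0 0 0;0 0 0 0;0 0 0 0;0 0 0 0"

```text
time_s: 3.98
tcp_pos: [0.4505, -0.2565, 0.0245]
ee_rot: [[-0.999, 0.046, -0.0], [0.046, 0.999, -0.0], [0.0, -0.0, -1.0]]
wrist_force: [1.3, -0.7, -0.5]
gripper_width: 0.226
gripper_force: 29.9
```

step_arm:
  targets: "0 0 -0.5 0;0 0 -1 0;0 0 -2 0;0 0 -2 0;0 0 -2 0;0 0 -2 0;0 0 -2 0;0 0 -1.5 0;0 0 -1 0;0 0 0 0;0 0 0 0;0 0 0 0"

```text
time_s: 4.98
tcp_pos: [0.4494, -0.256, 0.1633]
ee_rot: [[-0.999, 0.047, -0.003], [0.047, 0.999, 0.001], [0.003, 0.001, -1.0]]
wrist_force: [-0.5, 0.5, -5.1]
gripper_width: 0.228
gripper_force: 30.0
```

step_arm:
  targets: "-0.2 1 0 0;-0.4 2 0 0;-0.5 2.7 0 0;-0.5 2.8 0 0;-0.5 2.8 0 0;-0.5 2.8 0 0;-0.5 2.8 0 0;-0.5 2.8 0 0;-0.4 2 0 0;-0.3 1.5 0 0;-0.2 1 0 0;0 0 0 0"

```text
time_s: 5.98
tcp_pos: [0.5068, -0.0149, 0.1636]
ee_rot: [[-0.999, 0.044, -0.001], [0.044, 0.999, -0.0], [0.001, -0.0, -1.0]]
wrist_force: [0.3, -0.7, -3.1]
gripper_width: 0.228
gripper_force: 30.0
```

step_arm:
  targets: "0 0 0 0;0 0 0 0;0 0 0 0"

```text
time_s: 6.23
tcp_pos: [0.5062, -0.0175, 0.1643]
ee_rot: [[-0.999, 0.047, -0.001], [0.047, 0.999, -0.0], [0.001, -0.0, -1.0]]
wrist_force: [-0.4, 0.5, -3.7]
gripper_width: 0.229
gripper_force: 30.0
```

```bash
python3 - <<'E'
from h import *
f=[snap(n)["frame"] for n in("side","wrist")]
a=cv2.resize(f[0][120:260,180:380],(800,560))[:, :800]
b=f[1]
cv2.imwrite("pics/s2.png",np.hstack([cv2.resize(f[0][100:260,180:340],(420,420)),cv2.resize(b[100:,180:560],(370,420))[:,:370]]))
E
```

```text
(no output)
```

View pics/s2.png

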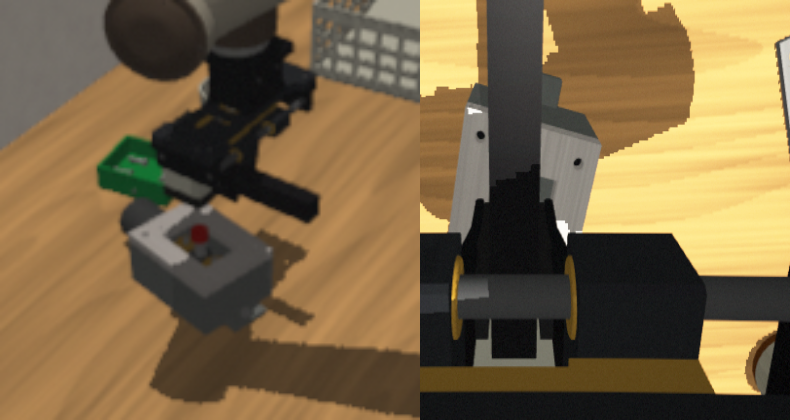

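The side crop shows the mallet held over the housing, with the pin visible below the head at about (200,235) in the crop. In the wrist half, two thread holes show at (480,135) and (577,162).

```bash
python3 - <<'E'
from h import *
from station import sense
from station import cams
s=sense();w=snap("wrist");side=snap("side");pickle.dump((w,side),open("w2.pkl","wb"))
print("pred",proj(w,pose(.5604,-.0191,-15.05,[(-52,-38,70),(-52,38,70)])),"seen 241.6,202.9  341.2,223.4")
print(ray(w,[(241.6,202.9),(341.2,223.4)],.07), pose(.5604,-.0191,-15.05,[(-52,-38,70),(-52,38,70)]))
# handle end predicted if level, in side view (composite scale 420/160)
T=s["tcp_pos"];z0=T[2]-.0245
x,y=T[:2]+[.0542,-.0026]
P=pose(x,y,-2.67,[(-155,10,55),(-155,-10,55),(-155,10,29),(-155,-10,29),(25,25,0),(-25,25,0)]);P[:,2]+=z0
print((proj(side,P)-[180,100])*420/160)
E
```

```text
pred [[241.99838968 207.68898668]
 [341.86186198 228.35499937]] seen 241.6,202.9  341.2,223.4
[[ 0.49663225 -0.04230477  0.07      ]
 [ 0.51607955  0.03058419  0.07      ]] [[ 0.50031647 -0.04229417  0.07      ]
 [ 0.52005077  0.031099    0.07      ]]
[[312.78777732 203.11484405]
 [323.30451011 193.27761557]
 [311.85391598 223.11829492]
 [322.22887782 213.21272009]
 [165.95743925 191.73961678]
 [202.36089159 207.83820479]]
```

step_arm:
  targets: "0 0 0.8 0;0 0 1.5 0;0 0 1.5 0;0 0 1.5 0;0 0 1.5 0;0 0 0 0;0 0 0 0"

```text
time_s: 7.02
tcp_pos: [0.5066, -0.017, 0.0961]
ee_rot: [[-0.999, 0.046, -0.001], [0.046, 0.999, -0.0], [0.001, -0.0, -1.0]]
wrist_force: [-0.1, -0.1, -4.6]
gripper_width: 0.231
gripper_force: 30.0
```

step_arm:
  targets: "0 0 -1.5 0;0 0 -1.5 0;0 0 -1 0;0 0 0 0;0 0 1 0;0 0 1.6 0;0 0 1.5 0;0 0 0 0"

```text
time_s: 7.68
tcp_pos: [0.505, -0.0171, 0.0925]
ee_rot: [[-0.999, 0.047, -0.005], [0.047, 0.999, -0.001], [0.005, -0.001, -1.0]]
wrist_force: [1.0, 1.1, -4.3]
gripper_width: 0.229
gripper_force: 30.0
```

step_arm:
  targets: "0 0 0 0"

```text
time_s: 7.77
tcp_pos: [0.5057, -0.0171, 0.0941]
ee_rot: [[-0.999, 0.046, -0.003], [0.046, 0.999, -0.001], [0.003, -0.001, -1.0]]
wrist_force: [1.0, -0.2, -3.7]
gripper_width: 0.227
gripper_force: 30.0
```

step_arm:
  targets: "0 0 -1 0;0 0 -1.5 0;0 0 -2 0;0 0 -2 0;0 0 -1.5 0;0 0 -1 0;0 0 0 0;0 0 0 0;0 0 0 0;0 0 0 0"

```text
time_s: 8.6
tcp_pos: [0.5057, -0.0169, 0.1843]
ee_rot: [[-0.999, 0.047, -0.003], [0.047, 0.999, -0.0], [0.003, -0.001, -1.0]]
wrist_force: [-0.4, 0.1, -4.8]
gripper_width: 0.228
gripper_force: 30.0
```

```bash
python3 - <<'E'
from h import *
from station import sense
s=sense();side=snap("side");w=snap("wrist");T=s["tcp_pos"];print(T,s["ee_rot"][:,2])
z0=T[2]-.0245
x,y=T[:2]+[.0542,-.0026]
a=cv2.resize(side["frame"][100:260,180:340],None,fx=3.75,fy=3.75,interpolation=cv2.INTER_CUBIC)
P=pose(x,y,-2.67,[(-155,10,55),(-155,-10,55),(-155,10,29),(-155,-10,29),(25,25,0),(-25,25,0),(-25,25,84)]);P[:,2]+=z0
L=pose(.5604,-.0191,-15.05,[(0,0,90),(0,0,72)])
for p,col in [(q,(0,255,0)) for q in proj(side,P)]+[(q,(255,255,0)) for q in proj(side,L)]:
    p=((p-[180,100]+.5)*3.75).round().astype(int);print(p);cv2.circle(a,tuple(map(int,p)),2,col,-1)
cv2.imwrite("pics/s3.png",a)
E
```

```text
[ 0.50572411 -0.01693163  0.18431712] [-2.78091968e-03 -3.73573234e-04 -9.99996063e-01]
[450 270]
[465 256]
[449 300]
[464 286]
[238 256]
[290 279]
[287 185]
[286 322]
[286 340]
```

View pics/s3.png

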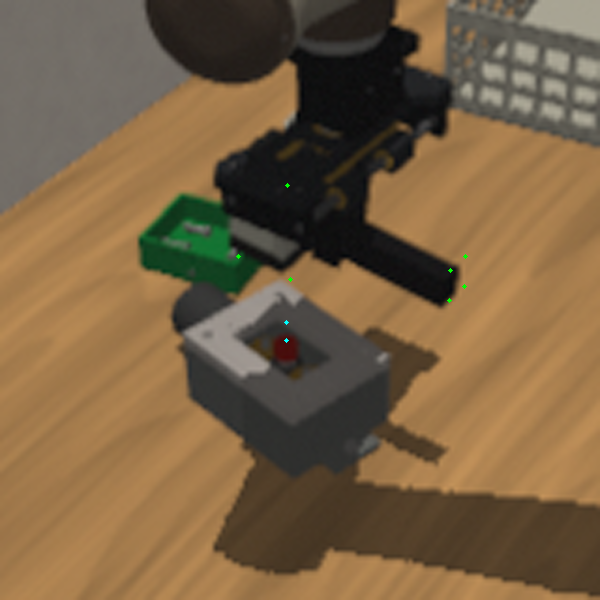

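The pin top shows at (287,340), which matches the fully-down prediction. The mallet head has pivoted up about 3° in the grip. I'll put it back on its old spot.

step_arm:
  targets: "0.2 -1 0 0;0.4 -2 0 0;0.5 -2.7 0 0;0.5 -2.8 0 0;0.5 -2.8 0 0;0.5 -2.8 0 0;0.5 -2.8 0 0;0.5 -2.8 0 0;0.4 -2 0 0;0.2 -1.5 0 0;0.2 -1 0 0;0 0 0 0"

```text
time_s: 9.7
tcp_pos: [0.4506, -0.2582, 0.185]
ee_rot: [[-0.999, 0.049, -0.001], [0.049, 0.999, -0.0], [0.001, -0.0, -1.0]]
wrist_force: [0.1, -0.0, -3.7]
gripper_width: 0.224
gripper_force: 30.0
```

step_arm:
  targets: "0 0 1 0;0 0 2 0;0 0 2.5 0;0 0 2.5 0;0 0 2.5 0;0 0 2 0;0 0 1.2 0;0 0 0.8 0;0 0 0.5 0;0 0 0.3 0;0 0 0 0;0 0 0 0"

```text
time_s: 10.7
tcp_pos: [0.4522, -0.2565, 0.0332]
ee_rot: [[-0.999, 0.046, 0.001], [0.046, 0.999, -0.0], [-0.002, -0.0, -1.0]]
wrist_force: [-0.2, 0.0, -3.4]
gripper_width: 0.227
gripper_force: 30.0
```

step_arm:
  targets: "0 0 0.2 0;0 0 0.2 0;0 0 0.2 0;0 0 0 0;0 0 0 0;0 0 0 0"

```text
time_s: 11.2
tcp_pos: [0.4515, -0.2566, 0.0266]
ee_rot: [[-0.999, 0.046, 0.0], [0.046, 0.999, -0.0], [-0.0, -0.0, -1.0]]
wrist_force: [0.5, -0.3, -4.3]
gripper_width: 0.232
gripper_force: 30.0
```

step_arm:
  targets: "0 0 0.1 0;0 0 0.1 0;0 0 0.1 0;0 0 0.1 0;0 0 0 0;0 0 0 0;0 0 0 0"

```text
time_s: 11.78
tcp_pos: [0.4515, -0.2565, 0.0226]
ee_rot: [[-0.999, 0.046, 0.0], [0.046, 0.999, -0.0], [-0.0, -0.0, -1.0]]
wrist_force: [0.4, -0.4, -3.8]
gripper_width: 0.227
gripper_force: 30.0
```

step_arm:
  targets: "0 0 0.1 0;0 0 0.1 0;0 0 0 0;0 0 0 0"

```text
time_s: 12.12
tcp_pos: [0.4516, -0.2565, 0.0208]
ee_rot: [[-0.999, 0.046, 0.0], [0.046, 0.999, -0.0], [-0.0, -0.0, -1.0]]
wrist_force: [-0.7, 0.4, -1.3]
gripper_width: 0.228
gripper_force: 30.0
```

Contact. I'll release slowly, then rise.

step_arm:
  targets: "0 0 0 0;0 0 0 0;0 0 0 0"
  claw: 2.6

```text
time_s: 12.37
tcp_pos: [0.4524, -0.2567, 0.0211]
ee_rot: [[-0.999, 0.046, 0.002], [0.046, 0.999, -0.001], [-0.002, -0.0, -1.0]]
wrist_force: [0.2, 0.3, -0.1]
gripper_width: 0.292
gripper_force: 0.0
```

step_arm:
  targets: "0 0 0 0;0 0 0 0;0 0 0 0;0 0 0 0;0 0 0 0;0 0 0 0;0 0 0 0;0 0 0 0"
  claw: 8.7

```text
time_s: 13.03
tcp_pos: [0.4515, -0.2565, 0.0205]
ee_rot: [[-0.999, 0.046, 0.0], [0.046, 0.999, 0.0], [-0.0, 0.0, -1.0]]
wrist_force: [-0.4, 0.6, -0.4]
gripper_width: 0.821
gripper_force: 0.0
```

step_arm:
  targets: "0 0 -0.5 0;0 0 -1 0;0 0 -2 0;0 0 -3 0;0 0 -3 0;0 0 -3 0;0 0 -3 0;0 0 -2.5 0;0 0 -1.5 0;0 0 -0.5 0;0 0 0 0;0 0 0 0"

```text
time_s: 14.03
tcp_pos: [0.4509, -0.2562, 0.2201]
ee_rot: [[-0.999, 0.047, -0.001], [0.047, 0.999, 0.001], [0.001, 0.001, -1.0]]
wrist_force: [0.5, -1.0, -1.0]
gripper_width: 0.998
gripper_force: 0.0
```

```bash
python3 - <<'E'
from h import *
w=snap("wrist");pickle.dump(w,open("w3.pkl","wb"))
side=snap("side");b=side["frame"]
a=np.hstack([cv2.resize(w["frame"],(520,390)),cv2.resize(b[130:230,290:362],(280,390))])
cv2.imwrite("pics/w3.png",a)
E
```

```text
(no output)
```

View pics/w3.png

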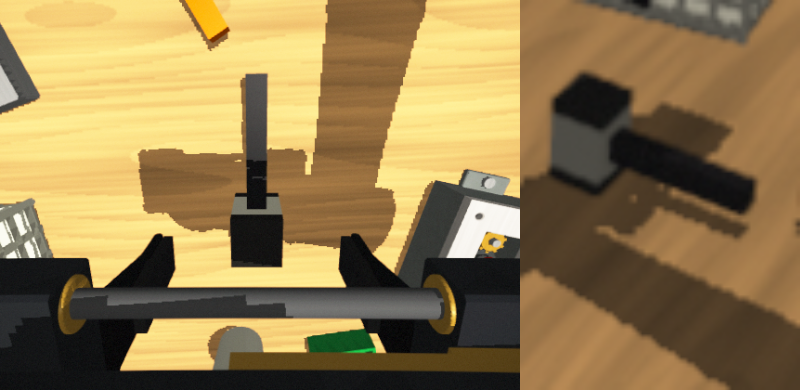

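The wrist and side crops both show the mallet standing upright, with its head at (257,235) and its top level. Next is the cover.

step_arm:
  targets: "-0.1 2 0 0;-0.2 3.5 0 0;-0.3 4 0 0;-0.3 4 0 0;-0.3 4 0 0;-0.3 4 0 0;-0.3 4 0 0;-0.3 4 0 0;-0.3 4 0 0;-0.3 4 0 0;-0.3 4 0 0;-0.3 4 0 0"

```text
time_s: 15.13
tcp_pos: [0.5047, 0.1982, 0.2191]
ee_rot: [[-0.999, 0.046, -0.002], [0.046, 0.999, -0.002], [0.002, -0.002, -1.0]]
wrist_force: [0.1, -0.7, 0.3]
gripper_width: 1.003
gripper_force: 0.0
```

step_arm:
  targets: "-0.2 3.5 0 0;-0.2 3 0 0;-0.2 1.5 0 0;-0.2 0.7 0 0;0 0 0 -5;0 0 0 -6;0 0 0 -6;0 0 0 -3.8;0 0 0 0;0 0 0 0;0 0 0 0"

```text
time_s: 16.05
tcp_pos: [0.5175, 0.2822, 0.2203]
ee_rot: [[-0.951, -0.309, -0.001], [-0.309, 0.951, -0.001], [0.001, -0.0, -1.0]]
wrist_force: [-0.7, 0.1, 1.0]
gripper_width: 1.0
gripper_force: 0.0
```

```bash
python3 - <<'E'
from h import *
from station import sense
w=snap("wrist");pickle.dump(w,open("w4.pkl","wb"));print(sense()["joints"],sense()["tcp_pos"])
H=[(52,38),(52,-38),(-52,38),(-52,-38)]
print(proj(w,pose(.5146,.2829,18.1,[(a,b,5) for a,b in H]+[(35,8,49),(35,-8,49),(-35,8,49),(-35,-8,49)])))
cv2.imwrite("pics/w4.png",w["frame"])
E
```

```text
[ 4.43430623e+01  1.86994019e+01 -4.89592133e+00 -4.13649256e-04
 -6.64350881e+01 -1.16303070e+02] [0.51753541 0.28236031 0.22038229]
[[311.73931011 221.41451254]
 [242.13396691 221.51240507]
 [314.64162711 123.89804431]
 [238.96931006 124.03481432]
 [285.23981848 220.27865891]
 [268.64890864 220.30207113]
 [285.67847776 147.43253411]
 [268.01431156 147.46275618]]
```

View pics/w4.png

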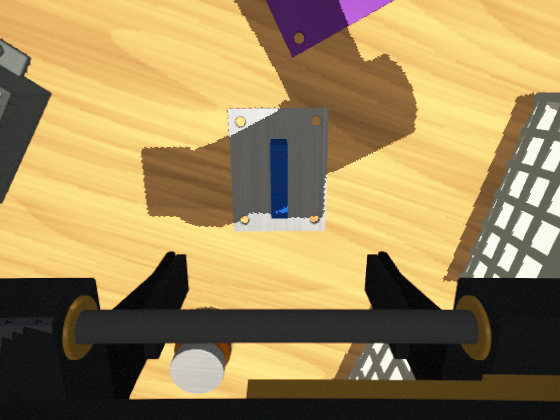

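The wrist view shows the cover's holes at (240,121), (316,121), (245,219) and (314,219), with the blue handle at (280,178). Before grasping, I'll take the same view of the housing, raised by 65 mm, so the camera bias cancels.

step_arm:
  targets: "0.2 -1.2 -0.3 0;0.4 -2.4 -0.6 0;0.5 -3 -0.6 0;0.5 -3 -0.6 0;0.5 -3 -0.6 0;0.5 -3 -0.6 0;0.5 -3 -0.6 0;0.5 -3 -0.6 0;0.5 -3 -0.6 0;0.5 -3 -0.7 0;0.3 -1.5 -0.5 0;0.1 -1 -0.2 0"

```text
time_s: 17.1
tcp_pos: [0.5637, -0.0213, 0.2867]
ee_rot: [[-0.951, -0.309, 0.001], [-0.309, 0.951, -0.0], [-0.001, -0.001, -1.0]]
wrist_force: [0.0, 0.6, -0.5]
gripper_width: 0.998
gripper_force: 0.0
```

step_arm:
  targets: "0 0 0 5;0 0 0 6;0 0 0 6;0 0 0 6;0 0 0 6;0 0 0 4;0 0 0 0;0 0 0 0;0 0 0 0"

```text
time_s: 17.85
tcp_pos: [0.5637, -0.0185, 0.2855]
ee_rot: [[-0.967, 0.255, -0.0], [0.255, 0.967, 0.0], [0.0, -0.0, -1.0]]
wrist_force: [0.7, -0.4, 0.0]
gripper_width: 1.001
gripper_force: 0.0
```

```bash
python3 - <<'E'
from h import *
w=snap("wrist");pickle.dump(w,open("w5.pkl","wb"))
p=proj(w,pose(.5604,-.0191,-15.05,[(52,38,70),(52,-38,70),(-52,38,70),(-52,-38,70)]))
print(p)
H=lambda z:[(52,38,z),(52,-38,z),(-52,38,z),(-52,-38,z)]
def refine(w,g,sign,r=5):
    gray=w["frame"].astype(float).mean(2);out=[]
    for u,v in g:
        x0,y0=int(round(u))-r,int(round(v))-r
        q=gray[y0:y0+2*r+1,x0:x0+2*r+1];print(q.astype(int).tolist()) if 0 else 0
        m=np.clip((np.median(q)-q)*sign-25,0,60);yy,xx=np.mgrid[:2*r+1,:2*r+1];out.append((x0+(m*xx).sum()/m.sum(),y0+(m*yy).sum()/m.sum()))
    return np.array(out)
g=p-[0,3]
for _ in range(3): g=refine(w,g,1,7 if _==0 else 5)
print(g,fit([(w,g,np.arange(4))],H(70),(.5604,-.0191,-15)))
w4=pickle.load(open("w4.pkl","rb"))
h=np.array([(314,219),(245,219),(316,121),(240,121)],float)
print(fit([(w4,h,np.arange(4))],H(5),(.5146,.2829,18.1)))
a=np.hstack([cv2.resize(w["frame"][80:260,190:370],(400,400)),cv2.resize(w4["frame"][80:260,190:370],(400,400))])
cv2.imwrite("pics/w5.png",a)
E
```

```text
[[309.95603342 221.20414142]
 [240.38033862 220.86533525]
 [313.40352694 123.7453072 ]
 [237.74527628 123.35992574]]
[[308.90889755 217.51400213]
 [239.64295875 217.25071124]
 [312.34874175 120.2686061 ]
 [236.78130112 120.23241475]] (array([  0.55663588,  -0.01912661, -14.97510696]), np.float64(0.5457597180774769))
(array([ 0.51126228,  0.28387153, 18.64301909]), np.float64(0.6819385429576812))
```

View pics/w5.png

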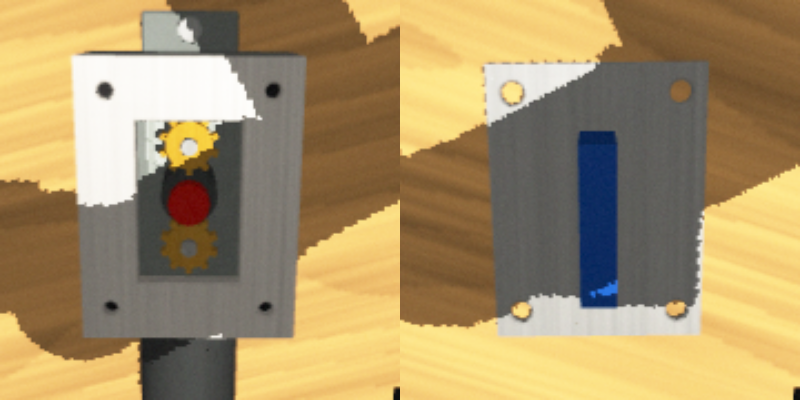

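The left crop shows the housing holes and the pin flush. The right crop shows the cover holes at (512,92), (680,91), (522,310) and (676,309). Now I go for the grasp.

step_arm:
  targets: "0.5 1.2 0 0;1 2.2 0 0;1.2 2.7 0 0;1.2 2.7 0 0;1.2 2.7 0 0;1.2 2.7 0 0;1.2 2.7 0.5 0;1.2 2.7 1 0;1.2 2.7 1 0;1.2 2.7 1 0;1 1.9 1 0;0.5 1 1 0"

```text
time_s: 18.9
tcp_pos: [0.5126, 0.2863, 0.2299]
ee_rot: [[-0.967, 0.253, 0.0], [0.253, 0.967, 0.0], [-0.0, 0.0, -1.0]]
wrist_force: [-0.1, -0.7, -0.1]
gripper_width: 1.001
gripper_force: 0.0
```

step_arm:
  targets: "0 0 0 -5;0 0 0 -6;0 0 0 -6;0 0 0 -6;0 0 0 -6;0 0 0 -4;0 0 0 0;0 0 0 0;0 0 0 0"

```text
time_s: 19.65
tcp_pos: [0.5134, 0.2833, 0.2305]
ee_rot: [[-0.951, -0.31, -0.0], [-0.31, 0.951, -0.0], [0.0, -0.0, -1.0]]
wrist_force: [0.4, -0.5, -0.3]
gripper_width: 0.998
gripper_force: 0.0
```

Descend 20.7 cm, then grip.

step_arm:
  targets: "0 0 1.5 0;0 0 2.5 0;0 0 3 0;0 0 3 0;0 0 3 0;0 0 2.5 0;0 0 2 0;0 0 1.5 0;0 0 1 0;0 0 0.7 0;0 0 0 0;0 0 0 0"

```text
time_s: 20.65
tcp_pos: [0.5139, 0.2837, 0.024]
ee_rot: [[-0.95, -0.311, 0.001], [-0.311, 0.95, 0.0], [-0.001, 0.0, -1.0]]
wrist_force: [0.3, 0.6, 0.2]
gripper_width: 1.002
gripper_force: 0.0
```

step_arm:
  targets: "0 0 0 0;0 0 0 0;0 0 0 0;0 0 0 0;0 0 0 0;0 0 0 0;0 0 0 0;0 0 0 0;0 0 0 0;0 0 0 0;0 0 0 0;0 0 0 0"
  claw: 0

```text
time_s: 21.65
tcp_pos: [0.5135, 0.2834, 0.0235]
ee_rot: [[-0.95, -0.312, -0.0], [-0.312, 0.95, -0.0], [0.0, -0.0, -1.0]]
wrist_force: [0.4, -0.9, -0.5]
gripper_width: 0.176
gripper_force: 30.0
```

step_arm:
  targets: "0 0 0 0;0 0 0 0;0 0 0 0;0 0 0 0;0 0 0 0;0 0 0 0"

```text
time_s: 22.15
tcp_pos: [0.5135, 0.2834, 0.0235]
ee_rot: [[-0.95, -0.311, -0.0], [-0.311, 0.95, -0.0], [0.0, -0.0, -1.0]]
wrist_force: [-0.4, -0.2, -0.5]
gripper_width: 0.182
gripper_force: 30.0
```

step_arm:
  targets: "0 0 -0.4 0;0 0 -0.8 0;0 0 -1.5 0;0 0 -2 0;0 0 -2 0;0 0 -2 0;0 0 -2 0;0 0 -1.5 0;0 0 -1 0;0 0 -0.5 0;0 0 0 0;0 0 0 0"

```text
time_s: 23.15
tcp_pos: [0.5129, 0.2831, 0.1599]
ee_rot: [[-0.95, -0.311, -0.001], [-0.311, 0.95, -0.0], [0.001, -0.0, -1.0]]
wrist_force: [-0.1, 0.1, -2.6]
gripper_width: 0.18
gripper_force: 30.0
```

```bash
cat > m.py <<'E'
from h import *
from station import sense
s=sense();w=snap("wrist");pickle.dump((w,s),open("w6.pkl","wb"))
# cover in tool frame: origin below grasp 42mm -> tool z=+23mm underside, top +18; cover x=-tool x, y=tool y
R,t=s["ee_rot"],s["tcp_pos"]
W=lambda a,b,z:(R@np.array([a,b,z])/1000+t)
hsv=cv2.cvtColor(w["frame"],cv2.COLOR_BGR2HSV)
for a,b in((52,38),(52,-38)):
    p=proj(w,[W(a,b,18)])[0];print("pred",p)
    x,y=p.round().astype(int);r=16
    S=hsv[y-r:y+r+1,x-r:x+r+1,1].astype(int)
    for row in S[::2]:print("".join("%4d"%v for v in row[::2]))
E
python3 m.py
```

```text
pred [350.36818861 163.52226838]
  10  12   7  10  19  13  10  10   7  11  14  15  14  15  22   8  12
  15  17  10  13  15  17  12  12 100 125 128  70  16  11  20  15  12
  17  17  14  12  12  10  32 148 149 151 154 151 145  11  16  15   7
   7  18  17  12  10  37 147 154 149 147 149 150 152 110  14  16  17
  15   7  15  17  18 128 149 145 147 149 147 151 150 145   9  11  12
  17   7  10  15  31 147 152 152 149 152 144 148 151 154  13  11  10
  10  12  14  10  32 151 154 145 149 145 150 150 150 145  16  20  22
  13  12  12  17  34 149 147 149 143 149 157 144 153  61   6  11  12
  12  15   7   7  13 152 151 145 151 146 146 147 123  18  15  13  14
  10  15  12  17  15  30 147 152 150 142 145  90  12  13  21  13  15
  10  14  17  10  12  13  18  18  72  57  18  23  18  16   5  10  20
  10  22   7  10   7  12  10   8   8   3  10  12  13  12  10   8  19
  12  10  10   7  12  10  10   8  17  20  17  20  15  17  10  17   7
  15  14  10  18  13  18  17  17  14  17  10  13  10  12  13  13  12
  12  15  12  12  15  15  15  10  17  12  14  12  17  13   8  12  19
  10  10  10  17  13  10  10  15
[... 611 characters left out ...]
31   7   5
   9  12  11  11  12 114 143 148 151 151 153 146 149 146  15   7   7
   6  11  13  15  14  29 148 153 150 151 154 148 145 146  11   7   5
  10  10   8  13  13  15  30 152 148 152 145 155 144  63  10   7   8
  10  11   9   9   8  13   6   6  94 134 137 119  18  12   7   7   5
  10  11   9  11  10  10  14  12  16  11  12  13  13   7   7   7   7
   8   9   8   7  10   8   8  14  12  14  15   8   7   7   7   5   5
   9  11  10   9  10   7   7   8  11  10   8   8   7   7   8   7   8
   9  10   9   9   8   8   7  10  11  15   7   8   8   8   8   7   7
  10  10   7  10  11   9   8   9  12  10  10   7   7   8   7   5   8
   9  10  10   8  10  10  10  10  11  10   9   9   6   7   8  12  14
```

```bash
cat > n.py <<'E'
from h import *
w,s=pickle.load(open("w6.pkl","rb"))
R,t=s["ee_rot"],s["tcp_pos"]
hsv=cv2.cvtColor(w["frame"],cv2.COLOR_BGR2HSV)[...,1].astype(float)
q=[]
for a,b in((350,158),(197,158)):
    S=np.clip(hsv[b-13:b+14,a-14:a+15]-30,0,100);yy,xx=np.mgrid[b-13:b+14,a-14:a+15]
    q.append(((S*xx).sum()/S.sum(),(S*yy).sum()/S.sum()))
z=(R@[0,0,.021]+t)[2]
X=((ray(w,q,z)-t)@R)*1000
print(q,X)
d=X[0]-X[1];psi=-np.degrees(np.arctan2(d[0],d[1]))  # rotation of cover in tool frame (about tool z)
p=np.radians(psi);c=X.mean(0)[:2]-52*np.array([np.cos(p),np.sin(p)]);print("spacing",np.linalg.norm(d),"psi",psi,"cover in tool mm",c)
for name,h in(("wrist",(.5566,-.0191,-14.97)),):
    # tool x world angle A: cover yaw = A-psi-180 
    A=h[2]+180+psi;a=np.radians(A);Rt=np.array([[np.cos(a),np.sin(a)],[np.sin(a),-np.cos(a)]])
    tgt=np.array(h[:2])-Rt@c/1000
    A0=np.degrees(np.arctan2(R[1,0],R[0,0]))
    dw=tgt-t[:2];dt=R[:2,:2].T@dw
    print("target tcp",tgt,"A",A,"turn",-((A-A0+180)%360-180),"tool shift cm",dt*100)
    # top-cam alternative: cover top pose rel to TCP now
top=np.array([.5146,.2829])-[.5135,.2834];ct=R[:2,:2].T@top*1000;print("top: cover in tool",ct)
print("alt tgt",np.array([.5604,-.0191])-Rt@[ct[0],0]/1000)
E
python3 n.py
```

```text
[(np.float64(351.7026221692491), np.float64(158.75331495828368)), (np.float64(200.1586710313429), np.float64(159.4722504421116))] [[ 53.83667092  39.1404225   21.07371148]
 [ 53.48458389 -37.2483893   21.0776382 ]]
spacing 76.38962331093005 psi -0.26408262998910664 cover in tool mm [1.66117975 1.18568954]
target tcp [ 0.55789125 -0.02068052] A 164.7659173700109 turn 33.36367571928298 tool shift cm [  5.17999994 -30.26960877]
top: cover in tool [-0.88980611 -0.8174617 ]
alt tgt [ 0.55954146 -0.01886619]
```

step_arm:
  targets: "0.2 -1 0 0;0.4 -2 0 0;0.5 -3 0 0;0.5 -3 0 0;0.5 -3 0 0;0.5 -3 0 0;0.5 -3 0 0;0.5 -3 0 0;0.5 -3 0 0;0.5 -3 0 0;0.4 -2 0 0;0.2 -1.3 0 0"

```text
time_s: 24.2
tcp_pos: [0.5575, -0.0235, 0.1595]
ee_rot: [[-0.951, -0.309, -0.003], [-0.309, 0.951, -0.001], [0.003, 0.0, -1.0]]
wrist_force: [0.6, 0.2, -2.9]
gripper_width: 0.18
gripper_force: 30.0
```

step_arm:
  targets: "0 0 0 2;0 0 0 4;0 0 0 4;0 0 0 4;0 0 0 4;0 0 0 4;0 0 0 4;0 0 0 4;0 0 0 2;0 0 0 1.4;0 0 0 0;0 0 0 0"

```text
time_s: 25.2
tcp_pos: [0.5582, -0.0207, 0.1602]
ee_rot: [[-0.965, 0.262, -0.001], [0.262, 0.965, -0.0], [0.001, -0.0, -1.0]]
wrist_force: [-0.0, 0.5, -2.7]
gripper_width: 0.178
gripper_force: 30.0
```

step_arm:
  targets: "0 0 0.5 0;0 0 1 0;0 0 1 0;0 0 1 0;0 0 0.5 0;0 0 0.3 0;0 0 0 0;0 0 0 0;0 0 0 0;0 0 0 0"

```text
time_s: 26.03
tcp_pos: [0.5589, -0.0207, 0.1181]
ee_rot: [[-0.965, 0.263, 0.001], [0.263, 0.965, 0.0], [-0.001, 0.0, -1.0]]
wrist_force: [-0.2, -0.0, -1.6]
gripper_width: 0.178
gripper_force: 30.0
```

```bash
cat > k.py <<'E'
from h import *
from station import sense
import sys
s=sense();w=snap("wrist");pickle.dump((w,s),open("w7.pkl","wb"))
R,t=s["ee_rot"],s["tcp_pos"]
print(t,R[:,2])
g=w["frame"].astype(int).mean(2)
for a,b in((351,159),(200,159)):
    for row in g[b-15:b+16:2,a-16:a+17:2]:print("".join("%4d"%v for v in row))
    print()
zr=(R@[0,0,(t[2]-.07)]) 
W=lambda a,b,z:(R@np.array([a,b,z])/1000+t)
# expected thread positions (wrist-measured housing)
print(proj(w,pose(.5566,-.0191,-14.97,[(-52,38,70),(-52,-38,70)])))
E
python3 k.py
```

```text
[ 0.55887697 -0.02067152  0.11810907] [ 1.22534589e-03  1.78133818e-04 -9.99999233e-01]
 233 234 236 236 234 236 235 235 236 236 127 105  99 101 101  99 101
 233 236 236 236 235 234 236 234 236 233 104 103 103 101  99  99 100
 239 240 241 241 240 239 239 238 222  93  93 101 102 104  98  97 101
 240 240 240 240 240 238 205 167 136 133 125  94  89 104 101  98 103
 238 240 240 240 238 186 137 108 119 141 141 135 113  92  98 101 105
 238 239 240 240 212 127 108 110 126 142 137 137 138  85  89  98 101
 239 238 239 238 178 114 123 130 133 140 136 137 139  90  89  97 105
 238 239 239 228 145 130 136 135 137 142 137 138 141 107  89  96 101
 236 238 239 218 139 140 137 137 140 141 137 134 136  77  88  94 105
 236 237 238  97 129 137 137 131 137 143 138 133 139  78  96  99 104
  99 101 101  99 104 141 137 133 139 141 138 136  80  85  92 100 108
 102  99 102 103  93 117 136 136 138 143 133  84  79  98  93 100 103
 100 101 101 101 102  98  90  90 108  82  84  92  98 100  99  97 107
 104 102 106 102  97 102 100  97  98  98  99 101 102 100  93  99 103
 101 100  99 101 101 102 101  97 101  97 104 1
[... 556 characters left out ...]
219 212 232 230 227
 222 220 184  98 128 128 209 250 251 251 251 252 248 142 231 230 227
 223 220 185  87 130 135 130 250 251 251 251 252 251 132 231 229 226
 220 222 185 121 118 130 131 129 135 251 251 251 251 181 231 229 227
 222 222 203 116  95 135 132 128 133 135 133 137 143 182 230 230 226
 221 223 217 165 133  84 127 132 135 135 136 136 169 207 231 230 228
 217 223 222 210 197 135  87 111 125 130 117 154 193 229 231 229 226
 222 224 221 224 219 198 147 162 125 153 189 198 227 228 229 229 226
 218 221 222 223 226 225 214 194 188 206 219 229 226 227 230 228 226
 218 219 219 224 225 224 223 221 220 226 225 226 226 227 228 226 224

[[344.21950605 149.09748965]
 [211.60670703 149.77166257]]
```

step_arm:
  targets: "0.1 0 0.3 0;0 0 0.3 0;0 0 0.3 0;0 0 0 0;0 0 0 0;0 0 0 0;0 0 0 0"

```text
time_s: 26.67
tcp_pos: [0.5576, -0.0205, 0.1086]
ee_rot: [[-0.965, 0.263, 0.0], [0.263, 0.965, -0.0], [-0.0, 0.0, -1.0]]
wrist_force: [-0.2, 0.2, -3.1]
gripper_width: 0.18
gripper_force: 30.0
```

```bash
python3 k.py
```

```text
[ 0.55761141 -0.02047017  0.10862916] [ 1.93608711e-04 -3.04839080e-05 -9.99999981e-01]
 235 234 237 237 235 235 234 234 236 236 238 106 102 100  98  96 102
 234 235 237 235 234 233 235 235 235 232 103 106 102 103 102  99 102
 239 240 242 241 241 239 239 237 227  91  95 103 103 100 101  95 102
 239 240 241 241 239 238 207 162 109 114 123  98  88 102 102 101 101
 239 240 240 240 237 192  81  17  26 100 121 142 111  89 101  97 103
 238 240 239 239 211  46  17  14  29  99 118 141 139  82  90  97 106
 237 239 240 237 175  18  14  18  64  99 121 140 138  91  90  99 107
 238 238 240 228  48  17  17  68 110 104 125 142 138 106  87  94 106
 236 238 239 218 122 118 114 112 113 127 137 141 137  75  86  95 104
 237 238 238  97 123 129 129 134 134 135 141 144 133  79  94  97 106
 229 101 105 100  99 139 137 138 137 132 140 139  81  86  93 101 104
 235 105 100 101  95 115 141 139 136 135 135  80  83  97  97  99 107
 101 101  99 107  98  98  89  94 107  83  87  93  98  98 100 102 106
 103 101 104 102 100 100  97  97  98  99 104  98 100 101  96 103 105
 101 101 104 101 101 101  99 101  99 101 105 1
[... 556 characters left out ...]
102 215 230 229 228
 221 220 182  98 133 131 251 251 251 236 176 127  81 181 232 228 227
 221 219 185  81 131 129 251 251 251 249 230 128 121 174 230 230 226
 223 221 188 117 115 130 212 251 251 251 245 237 210 180 231 230 226
 223 220 200 175  87 130 133 137 133 251 251 243 133 184 231 230 227
 220 221 219 192 128  98 133 137 135 134 139 139 146 208 230 230 226
 221 223 224 210 101 135 100 109 126 134 121 156 195 229 231 230 226
 222 223 223 223 219 171  98 115 128 147 191 199 228 228 230 230 228
 218 223 222 224 224 225 213 196 187 206 215 228 228 227 229 229 226
 219 220 220 221 224 225 223 220 221 226 225 226 225 226 228 227 225

[[347.37114621 154.1293849 ]
 [209.16212009 154.82496083]]
```

```bash
python3 - <<'E'
from h import *
from scipy.optimize import least_squares
w,s=pickle.load(open("w7.pkl","rb"));R,t=s["ee_rot"],s["tcp_pos"]
print(((ray(w,[(346.3,153.3),(208.3,154.5)],.07)-t)@R)*1000)
# cover hole outlines now: fit circle to hole edge, right (dark/bright vs plate) on full-res dump
g=w["frame"].astype(int).mean(2)
for y in range(148,162):print(y,"".join("%4d"%v for v in g[y,340:357]),"  |",  "".join("%4d"%v for v in g[y,198:215]))
E
```

```text
[[ 53.98433869  38.18840855  38.61946924]
 [ 53.33758009 -37.65921315  38.61796408]]
148  243 241 241 241 239 239 239 239 238 237 237 227 207  91  91  95  96   |  222 225 228 229 230 230 230 231 230 228 229 230 232 233 233 231 230
149  240 241 241 239 239 238 239 239 227 208 165 165 163  91  88  92  89   |  165 175 184 187 204 221 230 230 230 229 229 231 232 233 231 231 230
150  241 241 241 239 238 238 235 207 166 162  87 109 124 114 110 123 108   |  208 206 199 178 174 174 193 223 230 228 229 231 232 232 231 231 230
151  241 241 241 239 238 237 210 164  81  10   9  27 100 109 119 127 141   |  251 251 251 250 235 179 168 179 211 227 228 231 233 231 232 231 230
152  240 240 239 237 235 192 165  81  18  17  13  26  96 100 123 121 130   |  251 251 251 251 243 228 204 153 176 211 228 229 231 232 231 232 232
153  239 240 239 235 193 164  47  16  20  15  13  21  76 100 111 119 134   |  251 251 251 249 236 215 154 121 147 177 210 229 230 231 232 231 230
154  240 239 237 211 166  46  16  17  12  14  20  29  80  99 105 118 126   |  251 251 251 247 231 214 135 104  90 127 175 211 232 232 231 2
[... 328 characters left out ...]
 12  14  14  17  50 105 108 107 108 128 132   |  251 251 251 249 234 211 124 122 116  75  70 103 159 231 231 231 231
158  238 228 180  48  18  17  18  17  24  68 109 110 108 104 121 125 139   |  251 251 251 248 236 226 176 129 127 115  81 116 181 216 232 231 228
159  239 230 181  99  38  39  45  61  69 106 113 106 108 116 126 130 142   |  251 251 251 250 244 238 219 131 128 132 123 134 185 216 231 230 230
160  238 218 186 122 114 118 117 114 109 112 111 113 119 127 128 137 144   |  251 251 251 251 249 239 230 182 128 115 121 146 174 207 230 231 230
161  238 217 186 121 126 115 111 110 110 116 120 119 129 127 129 138 139   |  251 251 251 251 250 245 240 235 204 131 122 141 174 207 231 231 230
```

step_arm:
  targets: "0 -0.04 0 0;0 0 0 0;0 0 0 0;0 0 0 0;0 0 0 0;0 0 0 0"

```text
time_s: 27.22
tcp_pos: [0.5574, -0.0209, 0.1086]
ee_rot: [[-0.965, 0.263, 0.0], [0.263, 0.965, -0.0], [-0.0, -0.0, -1.0]]
wrist_force: [0.7, 1.4, -2.2]
gripper_width: 0.181
gripper_force: 30.0
```

```bash
python3 - <<'E'
from h import *
a=snap("side")["frame"];b=snap("top")["frame"]
cv2.imwrite("pics/fin.png",np.hstack([cv2.resize(a[130:250,200:320],(400,400),interpolation=cv2.INTER_CUBIC),cv2.resize(b[110:270,240:400],(400,400),interpolation=cv2.INTER_CUBIC)]))
E
```

```text
(no output)
```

View pics/fin.png

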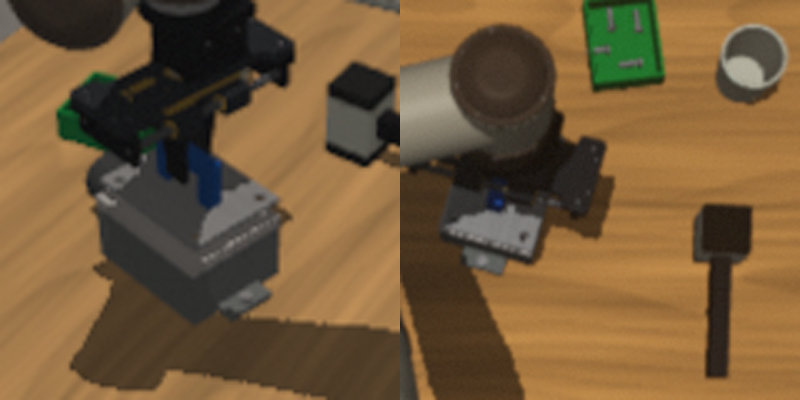

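The cover hovers level over the housing, with its edges parallel to the rim (side crop centre about (190,200)). The mallet stands upright at (725,235). I'm handing in.

```bash
python3 -c "
from station import r
print(r.finish_job())"
```

```text
the job is handed in; nothing more can be done
None
```

The job is handed in: the pin is fully down, the mallet stands upright on the table, and the cover is held level about 15 mm above the rim, its holes within about 1 mm of the threads at the two I could see; the jar, tub and beaker were left alone.

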